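# Spin check of a blower wheel

### The arm

A 7-joint arm with a two-finger parallel gripper is mounted at the origin on the work surface. World frame = base frame: x ahead of the robot, y to its left, z up, the work surface at z = 0. Lengths are in m, angles in rad, forces in N, time in s.
With the tool pointing down it reaches from about 0.4 to 0.85 m from the base axis. Payload 4.5 kg.
Tool frame: the origin (TCP) lies midway between the tips of the shut fingers; the grasp point (between the pads) lies 19 mm behind it; y points along the fingers, x is the direction in which the jaws open and shut, and the axes are right-handed (so a half turn about y gives the same grasp; the last joint's range is limited). The gripper opens to 88 mm and grips with 3 to 60 N. Pads are 18 mm wide; open, the fingers measure 123 mm over their backs; the gripper's body (75 mm by 187 mm) begins 45 mm behind the grasp point.
Start: joints at [-1.229, 0.689, -0.195, 1.565, 0.157, 0.902, -0.215], TCP at [0.189, 0.596, 0.239] pointing down, gripper open.
Joint ranges: [-3.01, 3.01], [-0.46, 2.08], [-1.47, 1.51], [0.13, 2.56], [-1, 4.14], [0.04, 2.09], [-2.66, 2.66]. Speed limits (rad/s): [2.57, 2.57, 3.14, 3.14, 3.14, 3.14, 3.14].

### API

Orientations are given as a unit quaternion [w, x, y, z].
In Python, from plant import robot, cams, finder gives the robot as it stands.
- The arm moves only by the tool play_rows, never from a script. Its arguments are lists of equal length, an entry for each row: "fingers": the opening, from 0 (shut) to 1 (fully open); "xyz": the shift along the tool's x, y, z in units of 30 mm (1.0 is 30 mm), a list of three; "turn": the turn about the tool's y in units of 2 pi rad (1.0 is 2 pi rad). A call has 1 to 8 rows; each row shifts and turns the commanded pose from where the row before left it, along the tool's axes as they then stand; what a row does not reach is not made up. A row lasts 1/10 s, in which the tool goes at most 50 mm and 8.59 degrees, less where a joint would pass 70% of its speed; a pose out of reach is approached as far as the arm can. A call with a number of a shift or a turn outside -1 to 1 is refused whole. A call with a gripper value outside its range is refused whole. The fingers move at their own pace and stop on an object; the grip force is fixed at half the most. Time passes only in rows, so rows that do not move let the fingers close. It gives the time, the measured TCP pose, the force and the opening at its end, in the units of the state.
- robot.state(): the state, without advancing time (a new reading comes with each control period).
- cams.capture(name): name is "scene" or "side" or "wrist"; returns the picture (400x640x3 uint8, red, green, blue); there is no depth.
- cams.calibration(name): a dict with "fovy" (degrees; the focal length in pixels is half the picture's height over the tangent of half this angle, whatever the lens; pixels are square), "cx", "cy" (the principal point, pixels), "eye" and "attitude" of the camera in the world; the wrist camera has in their place "hand_eye" (4x4, takes a point from camera to tool coordinates, whose origin is the TCP and whose axes are the tool frame's). Camera axes: x right, y up, looking along -z (the intrinsics and any distortion apply to the point x, -y, -z); pixel columns grow to the right and rows downward; lengths in m; the calibration is good to about 2 mm. The wrist camera is an equidistant fisheye: a pixel r from the principal point sees the ray r / f radians off the axis. A picture is of the moment at which its call begins: read the wrist's pose just before it. calibration takes no time and is no camera call.
- robot.hand_in(): hands the job in, once; it reports no verdict.
Trained networks look in the newest picture that a camera, given by its name, has taken for a name from the list of things; names that differ only in an ending like _2 or _b are one class to them, and where a whole thing is asked for, a point or a joint stands for the part that bears it (a point fixed in the world has none). Each returns a list of dicts, best first, with "confidence" (0 to 1); they miss things now and then, are a little off and sometimes report something else, mostly with a low value. They report only what shows in the picture. A call takes as long as a camera call. They do not tell look-alikes from the thing itself.
- finder.silhouettes(label, camera): "mask" (400x640 bool, what is visible of it) and "centre" ([column, row] in pixels, amid what is visible of it).
The state is a dict: "clock": time; "qpos": joint angles; "qd": joint speeds; "tau": joint torques, N m; "ee_pos": TCP position; "ee_rot": TCP orientation; "wrist_force": force on the tool from outside, world axes, zero at the start; "wrist_torque": the same for the moment, N m; "grip_width": finger opening in m.
Only numpy, scipy, OpenCV 4.12 (cv2) and the standard library are available. Lean on these libraries where they do the work, as an engineer would, in place of code of your own. Each camera call takes 0.05 s, during which the arm holds its last target. There are 200 camera calls.

### The job

The blower on the bench must be checked for free running: lift the red transport bar off it and lay the bar in the empty blue bin next to it. Then, with a fingertip pressed lightly on the flat face of the black fan wheel, turn the wheel slowly anticlockwise (seen from above) through one full turn and on until its white mark next stands at the yellow pointer, and leave it there. Press gently, never let the wheel whirl, and leave the other things on the bench alone.

Things in the scene. Friction and masses are not known exactly. Their poses are not given: they have to be found in the camera images.
- fan: Grey blower housing, fixed, on its back. Origin at the underside centre on the bench; z up is the wheel axis. Foot 215 x 215 x 12 mm; round wall of outer radius 92, inner 87, top at 72 mm; outlet duct (top at 64 mm) reaching 177 mm to +x on its +y half; pointer on its -x side. A push of the robot on blower or wheel above 12 N damages the bearing.
- fan_center (a point): On the wheel axis, level with the top of the housing wall (72 mm above the bench). The wheel's own height is not measured: its face lies anywhere from 66 to 82 mm above the bench and wobbles about +-1.2 mm (at 50 mm radius) as it turns. It floats on a spring of about 3 N per mm, yields 6 mm downward at most, then is hard.
- fan_pointer (a point): Top of the yellow pointer (16 x 10 x 8 mm) on the housing wall, 91.5 mm from the wheel axis towards the housing's -x, 80 mm above the bench.
- wheel (a joint): Black wheel's angle (rad): 0 with its white mark at the pointer, growing anticlockwise from above, not wrapping (6.28: once round); starts at -2.2 to -0.4. Smooth disc, radius 74 mm, no grip; white stripe 26 to 72 mm from the axis. Turn it by the friction of a light press, say 50 mm off the axis. Drag about 0.09 N m: it stops at once when let go. Over 3 rad/s is too fast.
- bar: Red plastic transport bar, 0.1 to 0.2 kg, lying loose across the wheel on the housing wall; lifts straight up. Origin at its underside centre (level with the hook tips), z up; 205 mm along y, 24 mm wide (x). Bar from 24 to 34 mm above the origin; end feet rest on the wall at 7.5 mm, hooks hang outside it. Handle block mid-length, 24 (x) x 40 (y) mm, from 34 to 59 mm above the origin.
- bar_grip (a point): Centre of the handle block of the bar, 46 mm above its origin; axes as the bar.
- bin: Empty open blue bin, fixed, 165 (x) x 265 (y) x 50 mm outside, walls and floor 5 mm. Origin at the underside centre on the bench, z up. The bar fits in lying along y.
- screwdriver: Orange screwdriver lying near the robot between blower and bin; a bystander, leave it.
- bearing: Steel bearing ring, 48 mm across, 14 mm high; a bystander.
- fitting: Brass pipe fitting, 32 mm across, 40 mm high, standing; a bystander.
- wrench: Steel wrench lying at the left side; a bystander.
- sealant: Grey sealant bottle with orange label, 50 mm across, 200 mm high, standing at the back; a bystander.
- jar: Amber jar, 72 mm across, 90 mm high, at the right side; a bystander.
Mind the look-alikes: they are no part of the job. There is more than one size of the bar; the one meant has the size given above.

How it is judged:
On the way, in this order (a step that is already met when the one before it is completed fails the run):
1. the red bar lies in the blue bin, let go (x of bar in the frame of bin between -0.07 and 0.07 m and y of bar in the frame of bin between -0.07 and 0.07 m and z of bar in the frame of bin below 0.03 m and linear speed of bar below 0.03 m/s and contact force between the fingers and bar below 0.1 N), for 0.2 s.
2. the wheel has been turned anticlockwise by more than a full turn (value of joint wheel above 6 rad).
At the end, for the whole second after the job is handed in: Bar at rest and released in the bin, origin under 30 mm above the bin's underside and within 70 mm of its centre in x and y; wheel turned anticlockwise over a full turn, standing still with the mark within 0.15 rad of the pointer (joint 6.28, or 12.57 after a further turn) (all of step 1 and (value of joint wheel between 6.1332 and 6.4332 rad or value of joint wheel between 12.4164 and 12.7164 rad) and velocity of joint wheel between -0.05 and 0.05 rad/s); the robot touches nothing.
It fails at once if the robot pushes on the blower or its wheel with more than 12 N (contact force between any of the fingers, the arm and fan above 12 N).
It fails at once if the wheel whirls faster than 3 rad/s (velocity of joint wheel above 3 rad/s or velocity of joint wheel below -3 rad/s).
It fails at once if a bystander is moved by more than 25 mm (distance of any of screwdriver, bearing, fitting, wrench, sealant, jar from where it was at the start of the episode above 0.025 m).
It also fails if it takes over 72 s, if anything falls off the work surface, if the arm or the gripper's body presses on something with over 40 N, if the wrist force passes 120 N, or if a joint passes its speed limit or range.

## Working session

There is one attempt and no reset: what is moved stays moved. The work goes in short steps, Python scripts to look and compute and a tool call to move; the robot and the scene stay as the last step left them, time stands still between calls to the robot, and variables do not carry over. Pictures are saved under pics/ and viewed, about 8 in all and at most 12, crops included, and the job is handed in when it is done.

Besides the shell and the picture viewer there is one more tool, called after "Emit:" as a command line: name --pt "numbers of a row" for each row, then --argument value for the rest. play_rows: Moves the arm, as the interface text tells. Shifts and turns lie within -1 to 1; 1 stands for 30 mm of shift or 2 pi rad of turn. Its arguments: {"type":"object","properties":{"fingers":{"type":"array","items":{"type":"number"}},"xyz":{"type":"array","items":{"type":"array","items":{"type":"number","minimum":-1,"maximum":1}}},"turn":{"type":"array","items":{"type":"number","minimum":-1,"maximum":1}}},"required":["fingers","xyz","turn"]}

```bash
mkdir -p pics; ls; cat > h.py <<'E'
import numpy as np, cv2
from plant import robot, cams, finder
from scipy.spatial.transform import Rotation as R
def rot(q): return R.from_quat([q[1],q[2],q[3],q[0]]).as_matrix()
def att(a):
    a=np.array(a,float); return rot(a) if a.size==4 else a
def cam(name,st=None):
    c=cams.calibration(name); f=200/np.tan(np.radians(c['fovy'])/2)
    if 'hand_eye' in c:
        H=np.array(c['hand_eye']); Rt=rot(st['ee_rot']); return c,f,Rt@H[:3,:3],Rt@H[:3,3]+np.array(st['ee_pos'])
    return c,f,att(c['attitude']),np.array(c['eye'],float)
def ray(name,px,st=None):
    c,f,A,e=cam(name,st); u=np.array(px,float)-[c['cx'],c['cy']]
    if 'hand_eye' in c:
        r=np.hypot(*u); t=r/f; s=np.sin(t)/max(r,1e-9); d=np.array([u[0]*s,-u[1]*s,-np.cos(t)])
    else: d=np.array([u[0]/f,-u[1]/f,-1])
    return e,A@d
def onz(name,px,z,st=None):
    e,d=ray(name,px,st); return e+d*(z-e[2])/d[2]
def proj(name,P,st=None):
    c,f,A,e=cam(name,st); p=A.T@(np.array(P)-e); x,y,z=p[0],-p[1],-p[2]
    if 'hand_eye' in c:
        r=np.hypot(x,y); t=np.arctan2(r,z); return np.array([c['cx']+f*t*x/r,c['cy']+f*t*y/r])
    return np.array([c['cx']+f*x/z,c['cy']+f*y/z])
E
python3 - <<'E'
from h import *
st=robot.state(); print(st)
for n in ('scene','side','wrist'):
    print(n,cams.calibration(n)); im=cams.capture(n); cv2.imwrite(f'pics/{n}0.png',im[...,::-1])
    for l in ('fan','bar','bin') :
        for s in finder.silhouettes(l,n): print(n,l,s['confidence'],s['centre'],s['mask'].sum())
a=cv2.imread('pics/scene0.png');b=cv2.imread('pics/side0.png')
E
```

```text
pics
{'clock': 0.0, 'qpos': array([-1.22923534,  0.69000573, -0.19451132,  1.56634121,  0.15727646,
        0.90247322, -0.21509876]), 'qd': array([-0.00068282, -0.00219546, -0.0003691 ,  0.00032685,  0.00064248,
        0.00085766, -0.00013308]), 'tau': array([ 2.40491945e-04, -5.27553749e+01, -1.26716472e+00, -1.53431386e+01,
       -5.26967773e-02,  6.47426277e-03,  1.81672212e-04]), 'ee_pos': array([0.18917967, 0.59502154, 0.23789713]), 'ee_rot': array([-0.57029944,  0.57112908,  0.41697373, -0.41797491]), 'wrist_force': array([ 0.39445637, -0.03658313,  1.09112517]), 'wrist_torque': array([-0.00719521, -0.00941634,  0.01947411]), 'grip_width': 0.08835620509567169}
scene {'fovy': 54.368763027007525, 'cx': 319.63515553951504, 'cy': 200.30234568100073, 'eye': array([1.12786007, 0.54600006, 0.96126624]), 'attitude': array([0.36427301, 0.15355134, 0.34590931, 0.85092533])}
scene fan 0.89 [381.0, 284.9] 5338
scene bar 0.95 [490.3, 234.9] 1321
scene bar 0.86 [396.8, 260.6] 810
scene bar 0.7 [346.3, 205.3] 153
side {'fovy': 48.14228423301424, 'cx': 318.61824506221865, 'cy': 199.65134743422664, 'eye': array([-0.01519821, -1.10146561,  0.89008963]), 'attitude': array([ 0.85921061,  0.46417189, -0.10286329, -0.18899925])}
side fan 0.92 [299.4, 180.9] 2437
side bar 0.69 [209.7, 171.7] 669
side bar 0.54 [299.3, 165.6] 304
side bin 0.74 [346.6, 259.9] 4408
side bin 0.61 [291.0, 167.3] 540
wrist {'fovy': 65.70646984690485, 'cx': 325.67054465778796, 'cy': 205.14292273218166, 'hand_eye': array([[ 9.99999553e-01, -8.41996844e-04,  4.29529000e-04,
         8.29517690e-04],
       [ 6.64902084e-04,  3.03623533e-01, -9.52791849e-01,
        -1.46276448e-01],
       [ 6.71832618e-04,  9.52791709e-01,  3.03623957e-01,
         7.90240772e-02],
       [ 0.00000000e+00,  0.00000000e+00,  0.00000000e+00,
         1.00000000e+00]])}
wrist fan 0.77 [223.0, 357.1] 877
wrist bar 0.64 [219.8, 221.4] 4282
wrist bin 0.43 [34.3, 369.6] 19
```

View pics/scene0.png

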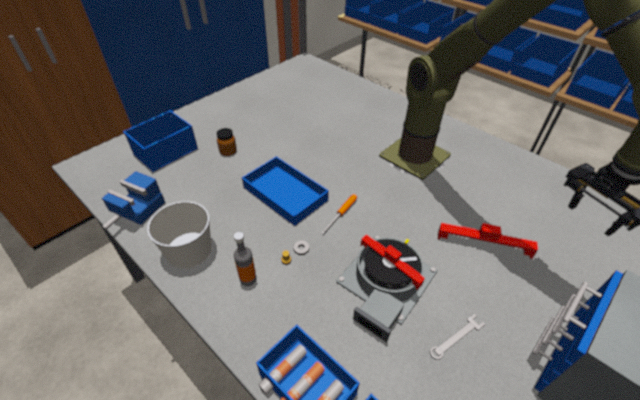

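View pics/side0.png

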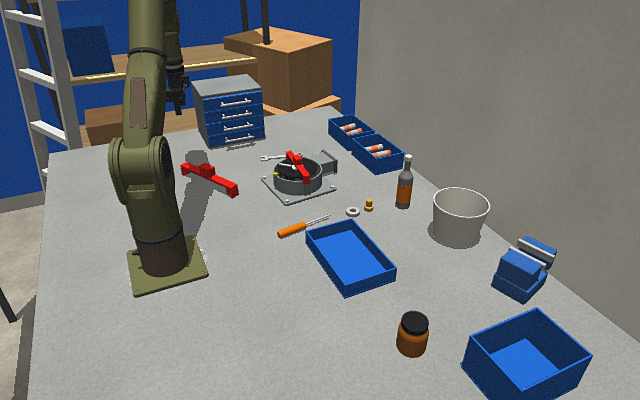

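The scene view shows the blower with its red bar near (390,262), the pointer at about (407,241), the empty bin at (285,190) and a longer look-alike bar at (488,238). The side view agrees: blower (298,175), bin (350,257). I'll zoom in for corner pixels.

```bash
python3 - <<'E'
import cv2,numpy as np
a=cv2.imread('pics/scene0.png');b=cv2.imread('pics/side0.png')
A=cv2.resize(a[225:345,325:445],None,fx=3.3,fy=3.3,interpolation=3)
B=cv2.resize(b[140:210,255:345],(396,308),interpolation=3)
C=cv2.resize(a[150:230,235:335],(396,317),interpolation=3)[:288]
D=np.vstack([B,C[:,:]])[:596]
o=np.zeros((600,795,3),np.uint8); o[:396,:396]=A; o[:596,399:795]=D
cv2.imwrite('pics/crop1.png',o)
E
```

```text
(no output)
```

View pics/crop1.png

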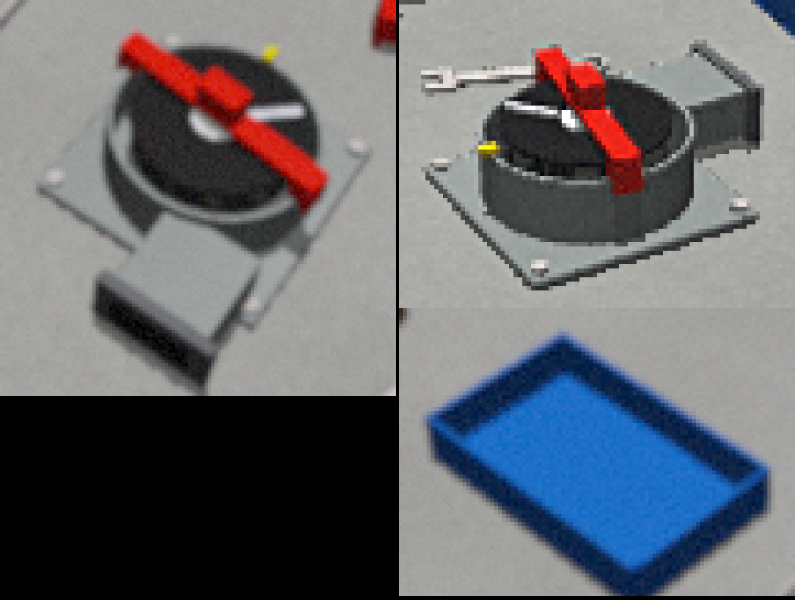

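```bash
python3 - <<'E'
from h import *
np.set_printoptions(precision=4,suppress=True)
for n,z,pts in [('scene',.012,[(336.5,282.6),(437.1,271.1),(400.8,324.4)]),('side',.012,[(260.9,177.5),(285.9,205.5),(336.6,188.9)]),
 ('scene',.08,[(406.8,240.2)]),('side',.08,[(275.5,173.4)]),('scene',.0985,[(364.4,237.1),(421.4,281)]),('scene',.1235,[(393.8,252.9)]),
 ('scene',.05,[(276.2,156.3),(242.8,178.3),(328.2,190.4),(293.8,217.4)])]:
    print(n,z); print(np.array([onz(n,p,z)[:2] for p in pts]))
st=robot.state(); print(rot(st['ee_rot']))
for n,l in (('scene','sealant'),('scene','fitting'),('scene','bearing'),('scene','screwdriver')):
    s=finder.silhouettes(l,n); s and print(l,s[0]['confidence'],onz(n,s[0]['centre'],.02))
# bin silhouettes from the scene
E
```

```text
scene 0.012
[[0.6489 0.1705]
 [0.4173 0.356 ]
 [0.6273 0.3758]]
side 0.012
[[0.4121 0.35  ]
 [0.4292 0.1286]
 [0.6406 0.1527]]
scene 0.08
[[0.4364 0.2495]]
side 0.08
[[0.4366 0.2434]]
scene 0.0985
[[0.5253 0.162 ]
 [0.5369 0.3602]]
scene 0.1235
[[0.5306 0.2638]]
scene 0.05
[[ 0.4184 -0.3342]
 [ 0.5794 -0.3279]
 [ 0.4184 -0.0743]
 [ 0.5833 -0.0696]]
[[ 0.3029  0.     -0.953 ]
 [ 0.953   0.0001  0.3029]
 [ 0.0001 -1.     -0.    ]]
sealant 0.6 [ 0.7926 -0.0723  0.02  ]
fitting 0.59 [0.6957 0.006  0.02  ]
bearing 0.64 [0.6376 0.0087 0.02  ]
screwdriver 0.77 [ 0.3983 -0.0015  0.02  ]
```

```bash
cat > plan.py <<'E'
from h import *
import sys, json
def plan(tgt,yaw,step=40.,dec=2,via=None):
    """rows from measured pose to target xyz (m) and tool-x yaw (deg)"""
    st=robot.state(); M=rot(st['ee_rot']); p=np.array(st['ee_pos']); y0=np.degrees(np.arctan2(M[1,0],M[0,0]))
    dy=(yaw-y0+180)%360-180; d=(np.array(tgt)-p)*1000
    n=int(np.ceil(max(np.linalg.norm(d)/step,abs(dy)/8.4,1e-6)))
    rows=[];ang=y0
    for i in range(n):
        a=np.radians(ang); X=np.array([np.cos(a),np.sin(a),0]);Y=np.array([0,0,-1.]);Z=np.cross(X,Y)
        rows.append([round(float(v@d/n/30),dec)+0. for v in (X,Y,Z)]); ang+=dy/n
    t=round(-dy/n/360,4)
    print('clock',round(st['clock'],2),'pos',np.round(p,4),'yaw',round(y0,2),'F',np.round(st['wrist_force'],1),'grip',round(st['grip_width'],4))
    print('n',n,'turn',t); 
    for k in range(0,n,8): print(json.dumps(rows[k:k+8]))
if __name__=='__main__':
    a=[float(v) for v in sys.argv[1:]]; plan(a[:3],a[3],*a[4:5])
E
python3 plan.py 0.531 0.258 0.24 -3.4
```

```text
clock 0.8 pos [0.1893 0.5957 0.2388] yaw 72.37 F [-0.3 -0.5  0.7] grip 0.0881
n 13 turn 0.0162
[[-0.56, 0.0, -1.1], [-0.45, 0.0, -1.15], [-0.33, 0.0, -1.19], [-0.2, 0.0, -1.21], [-0.08, 0.0, -1.23], [0.05, 0.0, -1.23], [0.17, 0.0, -1.22], [0.29, 0.0, -1.2]]
[[0.41, 0.0, -1.16], [0.53, 0.0, -1.11], [0.64, 0.0, -1.05], [0.74, 0.0, -0.98], [0.84, 0.0, -0.9]]
```

```bash
sed -i 's/step=40./step=29./' plan.py; python3 plan.py 0.531 0.258 0.24 -3.4
```

```text
clock 0.8 pos [0.1893 0.5957 0.2388] yaw 72.37 F [-0.3 -0.5  0.7] grip 0.0881
n 17 turn 0.0124
[[-0.43, 0.0, -0.84], [-0.36, 0.0, -0.87], [-0.29, 0.0, -0.9], [-0.22, 0.0, -0.92], [-0.15, 0.0, -0.93], [-0.08, 0.0, -0.94], [0.0, 0.0, -0.94], [0.07, 0.0, -0.94]]
[[0.14, 0.0, -0.93], [0.21, 0.0, -0.92], [0.28, 0.0, -0.9], [0.35, 0.0, -0.87], [0.42, 0.0, -0.84], [0.48, 0.0, -0.81], [0.55, 0.0, -0.77], [0.6, 0.0, -0.72]]
[[0.66, 0.0, -0.67]]
```

Emit:
play_rows --fingers '[1,1,1,1,1,1,1,1]' --pt "-0.43 0 -0.84" --pt "-0.36 0 -0.87" --pt "-0.29 0 -0.9" --pt "-0.22 0 -0.92" --pt "-0.15 0 -0.93" --pt "-0.08 0 -0.94" --pt "0 0 -0.94" --pt "0.07 0 -0.94" --turn '[0.0124,0.0124,0.0124,0.0124,0.0124,0.0124,0.0124,0.0124]'

```text
clock: 1.6
ee_pos: [0.3513, 0.436, 0.2389]
ee_rot: [0.672, -0.671, -0.221, 0.221]
wrist_force: [-0.3, -0.5, 0.1]
grip_width: 0.0882
```

Emit:
play_rows --fingers '[1,1,1,1,1,1,1,1]' --pt "0.14 0 -0.93" --pt "0.21 0 -0.92" --pt "0.28 0 -0.9" --pt "0.35 0 -0.87" --pt "0.42 0 -0.84" --pt "0.48 0 -0.81" --pt "0.55 0 -0.77" --pt "0.6 0 -0.72" --turn '[0.0124,0.0124,0.0124,0.0124,0.0124,0.0124,0.0124,0.0124]'

```text
clock: 2.4
ee_pos: [0.5115, 0.2768, 0.2388]
ee_rot: [0.707, -0.707, -0.005, 0.005]
wrist_force: [-0.3, -0.1, -0.3]
grip_width: 0.0884
```

Emit:
play_rows --fingers '[1,1,1]' --pt "0.66 0 -0.67" --pt "0 0 0" --pt "0 0 0" --turn '[0.0124,0,0]'

```text
clock: 2.7
ee_pos: [0.5309, 0.2576, 0.2387]
ee_rot: [0.707, -0.707, 0.022, -0.022]
wrist_force: [-1.2, 0.7, -0.6]
grip_width: 0.088
```

```bash
python3 - <<'E'
from h import *
np.set_printoptions(precision=4,suppress=True)
st=robot.state(); im=cams.capture('wrist'); cv2.imwrite('pics/w1.png',im[...,::-1])
h=cv2.cvtColor(im,cv2.COLOR_RGB2HSV); m=((h[...,1]>150)&((h[...,0]<8)|(h[...,0]>172))&(h[...,2]>60)).astype(np.uint8)
n,l,s,c=cv2.connectedComponentsWithStats(m)
for k in np.argsort(-s[1:,4])[:3]+1: print(s[k],c[k])
y=((h[...,1]>150)&(h[...,0]>24)&(h[...,0]<36)&(h[...,2]>120)).astype(np.uint8)
n,l,s,c=cv2.connectedComponentsWithStats(y)
for k in np.argsort(-s[1:,4])[:2]+1: print('yel',s[k],c[k],onz('wrist',c[k],.08,st))
print(st['ee_pos'])
print('expected handle px',proj('wrist',[.531,.261,.1235],st))
E
```

```text
[  51   16  110  168 5108] [ 96.0411 102.7236]
[ 309   85   28  199 4988] [322.8881 181.9188]
[588  36   2   1   2] [588.5  36. ]
[0.5309 0.2576 0.2387]
expected handle px [325.5557 197.2987]
```

View pics/w1.png

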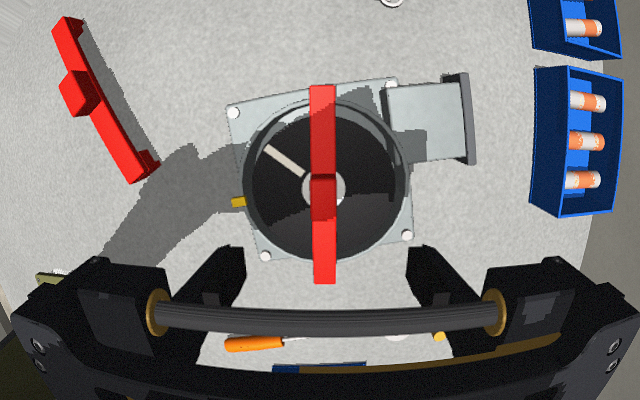

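The wrist view shows the bar upright in the picture from (322,85) to (325,283), the handle near (323,180), the pointer at (238,202) and the white mark at upper left (283,160).

```bash
cat > pose.py <<'E'
from h import *
E
python3 - <<'E'
from h import *
np.set_printoptions(precision=4,suppress=True)
st=dict(ee_pos=[.5309,.2576,.2387],ee_rot=[.7068,-.7068,.022,-.022]); st['ee_rot']=robot.state()['ee_rot']
im=cv2.imread('pics/w1.png')[...,::-1]; h=cv2.cvtColor(im,cv2.COLOR_RGB2HSV); m=((h[...,1]>150)&((h[...,0]<8)|(h[...,0]>172))&(h[...,2]>60))
for r in range(84,286,6):
    c=np.where(m[r,300:345])[0]+300
    if len(c): print(r,c.min(),c.max(),im[r,322])
for px,z in [((322,85.5),.0985),((325,283),.0985),((325,283),.0645),((238,202),.08),((322.5,176),.1235)]: print(px,z,onz('wrist',px,z,st))
def fit(pts):
    P=np.array([onz('wrist',p,.012,st)[:2] for p in pts]);print(P);return P
c=fit([(228,107),(397,78),(412,240),(262,262)]); print('foot mean',c.mean(0), (c[0]+c[2])/2,(c[1]+c[3])/2)
# wall circle top
E
```

```text
90 309 334 [249  91  83]
96 310 334 [249  90  81]
102 310 334 [248  81  69]
108 310 334 [239  74  67]
114 310 334 [201  50  48]
120 309 335 [198  44  39]
126 310 335 [200  45  41]
132 310 335 [195  42  39]
138 310 335 [195  41  34]
144 310 335 [197  45  38]
150 310 335 [193  39  35]
156 310 335 [195  43  38]
162 310 335 [194  45  39]
168 310 335 [192  45  38]
174 312 335 [78 12 15]
180 310 335 [172  32  27]
186 310 335 [191  40  37]
192 310 335 [193  41  39]
198 310 335 [187  34  30]
204 310 335 [191  41  37]
210 310 336 [183  28  23]
216 310 336 [182  27  19]
222 312 335 [253  75  61]
228 312 335 [249  69  61]
234 312 336 [249  64  50]
240 312 336 [249  66  54]
246 312 335 [249  59  56]
252 312 335 [249  63  56]
258 312 335 [249  60  52]
264 314 335 [249  58  47]
270 314 335 [249  54  47]
276 314 335 [249  52  41]
282 314 335 [249  53  42]
(322, 85.5) 0.0985 [0.5335 0.3596 0.0985]
(325, 283) 0.0985 [0.5241 0.1578 0.0985]
(325, 283) 0.0645 [0.5227 0.1365 0.0645]
(238, 202) 0.08 [0.4372 0.249  0.08  ]
(322.5, 176) 0.1235 [0.5294 0.2804 0.1235]
[[0.4165 0.3512]
 [0.623  0.3728]
 [0.642  0.1621]
 [0.4357 0.1413]]
foot mean [0.5293 0.2569] [0.5292 0.2567] [0.5293 0.257 ]
```

Emit:
play_rows --fingers '[1,1,1,1,1,1,1]' --pt "-0.06 0.8 0" --pt "0 0.8 0" --pt "0 0.8 0" --pt "0 0.8 0" --pt "0 0.8 0" --pt "0 0.78 0" --pt "0 0 0" --turn '[-0.001,-0.001,0,0,0,0,0]'

```text
clock: 3.45
ee_pos: [0.5259, 0.2587, 0.0927]
ee_rot: [-0.706, 0.707, -0.018, 0.014]
wrist_force: [-0.0, 1.1, -0.5]
grip_width: 0.0881
```

Emit:
play_rows --fingers '[0,0,0,0,0,0,0]' --pt "0 0 0" --pt "0 0 0" --pt "0 0 0" --pt "0 0 0" --pt "0 0 0" --pt "0 0 0" --pt "0 0 0" --turn '[0,0,0,0,0,0,0]'

```text
clock: 4.15
ee_pos: [0.5291, 0.2579, 0.0954]
ee_rot: [0.707, -0.707, 0.017, -0.017]
wrist_force: [-0.2, 0.0, 0.1]
grip_width: 0.0342
```

Emit:
play_rows --fingers '[0,0,0,0,0]' --pt "0 0 0" --pt "0 0 0" --pt "0 0 0" --pt "0 0 0" --pt "0 0 0" --turn '[0,0,0,0,0]'

```text
clock: 4.65
ee_pos: [0.529, 0.2578, 0.0953]
ee_rot: [-0.707, 0.707, -0.017, 0.017]
wrist_force: [-0.2, -0.1, 0.8]
grip_width: 0.0236
```

Emit:
play_rows --fingers '[0,0,0,0,0,0]' --pt "0 -0.3 0" --pt "0 -0.5 0" --pt "0 -0.7 0" --pt "0 -0.8 0" --pt "0 -0.7 0" --pt "0 0 0" --turn '[0,0,0,0,0,0]'

```text
clock: 5.25
ee_pos: [0.5309, 0.2586, 0.1884]
ee_rot: [0.708, -0.706, 0.015, -0.019]
wrist_force: [-0.1, 0.3, -2.2]
grip_width: 0.0239
```

```bash
python3 plan.py 0.500 -0.200 0.18 0
```

```text
clock 5.25 pos [0.5309 0.2586 0.1884] yaw -2.82 F [-0.1  0.3 -2.2] grip 0.0239
n 16 turn -0.0005
[[-0.02, 0.02, -0.96], [-0.02, 0.02, -0.96], [-0.02, 0.02, -0.96], [-0.03, 0.02, -0.96], [-0.03, 0.02, -0.96], [-0.03, 0.02, -0.96], [-0.04, 0.02, -0.96], [-0.04, 0.02, -0.96]]
[[-0.04, 0.02, -0.96], [-0.04, 0.02, -0.96], [-0.05, 0.02, -0.96], [-0.05, 0.02, -0.96], [-0.05, 0.02, -0.96], [-0.06, 0.02, -0.96], [-0.06, 0.02, -0.96], [-0.06, 0.02, -0.96]]
```

Emit:
play_rows --fingers '[0,0,0,0,0,0,0,0]' --pt "-0.02 0.02 -0.96" --pt "-0.02 0.02 -0.96" --pt "-0.02 0.02 -0.96" --pt "-0.03 0.02 -0.96" --pt "-0.03 0.02 -0.96" --pt "-0.03 0.02 -0.96" --pt "-0.04 0.02 -0.96" --pt "-0.04 0.02 -0.96" --turn '[-0.0005,-0.0005,-0.0005,-0.0005,-0.0005,-0.0005,-0.0005,-0.0005]'

```text
clock: 6.05
ee_pos: [0.5126, 0.0268, 0.1796]
ee_rot: [-0.707, 0.707, -0.009, 0.008]
wrist_force: [0.7, -0.1, -1.2]
grip_width: 0.0234
```

Emit:
play_rows --fingers '[0,0,0,0,0,0,0,0]' --pt "-0.04 0.02 -0.96" --pt "-0.04 0.02 -0.96" --pt "-0.05 0.02 -0.96" --pt "-0.05 0.02 -0.96" --pt "-0.05 0.02 -0.96" --pt "-0.06 0.02 -0.96" --pt "-0.06 0.02 -0.96" --pt "-0.06 0.02 -0.96" --turn '[-0.0005,-0.0005,-0.0005,-0.0005,-0.0005,-0.0005,-0.0005,-0.0005]'

```text
clock: 6.85
ee_pos: [0.4974, -0.2033, 0.1748]
ee_rot: [0.707, -0.707, -0.0, 0.001]
wrist_force: [-0.3, -0.2, -0.8]
grip_width: 0.0236
```

```bash
python3 - <<'E'
from h import *
np.set_printoptions(precision=4,suppress=True)
st=robot.state(); print(st['clock'],st['ee_pos'],st['wrist_force'])
im=cams.capture('wrist'); cv2.imwrite('pics/w2.png',im[...,::-1])
b=cams.capture('side'); cv2.imwrite('pics/s2.png',b[...,::-1])
for s in finder.silhouettes('bin','side'):
    m=s['mask'].astype(np.uint8); q,_=cv2.findContours(m,0,1); q=max(q,key=cv2.contourArea)
    a=cv2.approxPolyDP(q,6,True)[:,0]; print(s['confidence'],s['centre'],[(p.tolist(),onz('side',p,.05)[:2].round(3).tolist()) for p in a])
E
```

```text
6.85 [ 0.4974 -0.2033  0.1748] [-0.3293 -0.1903 -0.7991]
```

View pics/w2.png

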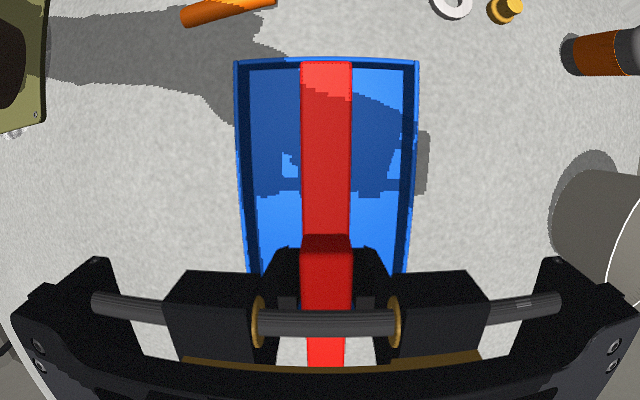

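The picture shows the held bar (325,160) centred over the bin, whose far rim corners are at (234,61) and (419,60).

```bash
python3 - <<'E'
from h import *
st=robot.state(); print(st['ee_pos'])
for p in [(234,61),(419,60)]: print(onz('wrist',p,.05,st))
for p in [(241,150),(412,150)]: print(onz('wrist',p,.05,st))
E
```

```text
[ 0.496999   -0.20470776  0.1748393 ]
[ 0.41655335 -0.07845138  0.05      ]
[ 0.57925182 -0.07785676  0.05      ]
[ 0.42073404 -0.15944645  0.05      ]
[ 0.57468812 -0.15974807  0.05      ]
```

Emit:
play_rows --fingers '[0,0,0,0,0,0,0,0]' --pt "0.03 0.5 -0.2" --pt "0 0.8 0" --pt "0 0.8 0" --pt "0 0.8 0" --pt "0 0.7 0" --pt "0 0.5 0" --pt "0 0.4 0" --pt "0 0 0" --turn '[0,0,0,0,0,0,0,0]'

```text
clock: 7.8
ee_pos: [0.4981, -0.2069, 0.0386]
ee_rot: [0.708, -0.706, 0.0, 0.002]
wrist_force: [-0.2, -0.3, -1.3]
grip_width: 0.0233
```

Emit:
play_rows --fingers '[0.6,0.6,0.6,0.6,0.6,0.6]' --pt "0 0 0" --pt "0 0 0" --pt "0 0 0" --pt "0 0 0" --pt "0 0 0" --pt "0 0 0" --turn '[0,0,0,0,0,0]'

```text
clock: 8.4
ee_pos: [0.4992, -0.2084, 0.0409]
ee_rot: [-0.707, 0.707, 0.001, -0.0]
wrist_force: [0.1, 0.6, 0.0]
grip_width: 0.0531
```

Emit:
play_rows --fingers '[0.6,0.6,0.6,0.6,0.6,0,0,0]' --pt "0 -0.5 0" --pt "0 -0.9 0" --pt "0 -0.9 0" --pt "0 -0.9 0" --pt "0 -0.9 0" --pt "0 -0.5 0" --pt "0 0 0" --pt "0 0 0" --turn '[0,0,0,0,0,0,0,0]'

```text
clock: 9.2
ee_pos: [0.4989, -0.2083, 0.1791]
ee_rot: [-0.707, 0.707, 0.001, -0.0]
wrist_force: [0.1, 0.5, 0.0]
grip_width: 0.0315
```

```bash
python3 - <<'E'
from h import *
st=robot.state()
im=cams.capture('wrist'); sc=cams.capture('scene')
o=np.vstack([cv2.resize(im,(480,300)),cv2.resize(sc[140:340,230:450],(480,300)) if 0 else cv2.resize(sc[140:340,230:550],(480,300))])
cv2.imwrite('pics/c3.png',o[...,::-1])
E
python3 plan.py 0.5293 0.2569 0.19 -3
```

```text
clock 9.3 pos [ 0.4984 -0.2081  0.178 ] yaw 0.08 F [-0.   0.8  0.1] grip 0.023
n 17 turn 0.0005
[[0.06, -0.02, 0.91], [0.06, -0.02, 0.91], [0.06, -0.02, 0.91], [0.05, -0.02, 0.91], [0.05, -0.02, 0.91], [0.05, -0.02, 0.91], [0.04, -0.02, 0.91], [0.04, -0.02, 0.91]]
[[0.04, -0.02, 0.91], [0.04, -0.02, 0.91], [0.03, -0.02, 0.91], [0.03, -0.02, 0.91], [0.03, -0.02, 0.91], [0.02, -0.02, 0.91], [0.02, -0.02, 0.91], [0.02, -0.02, 0.91]]
[[0.02, -0.02, 0.91]]
```

View pics/c3.png

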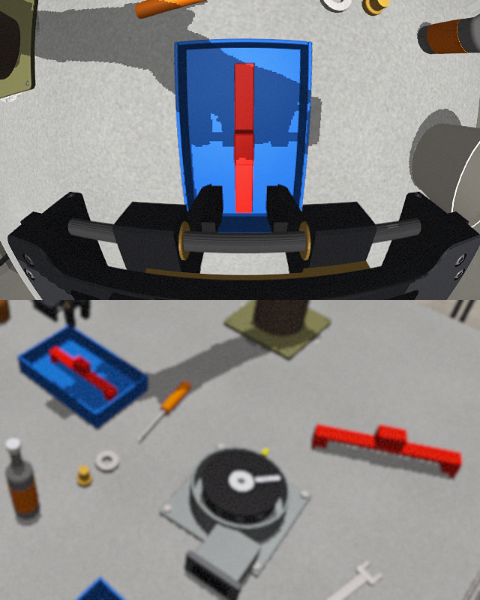

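The bar lies in the bin standing on its hooks, and the screwdriver, bearing and fitting are where they were. Next I go to the wheel with the fingers shut.

```bash
python3 plan.py 0.5122 0.2099 0.19 0
```

```text
clock 9.3 pos [ 0.4984 -0.2081  0.178 ] yaw 0.08 F [-0.   0.8  0.1] grip 0.023
n 15 turn 0.0
[[0.03, -0.03, 0.93], [0.03, -0.03, 0.93], [0.03, -0.03, 0.93], [0.03, -0.03, 0.93], [0.03, -0.03, 0.93], [0.03, -0.03, 0.93], [0.03, -0.03, 0.93], [0.03, -0.03, 0.93]]
[[0.03, -0.03, 0.93], [0.03, -0.03, 0.93], [0.03, -0.03, 0.93], [0.03, -0.03, 0.93], [0.03, -0.03, 0.93], [0.03, -0.03, 0.93], [0.03, -0.03, 0.93]]
```

Emit:
play_rows --fingers '[0,0,0,0,0,0,0,0]' --pt "0.03 -0.03 0.93" --pt "0.03 -0.03 0.93" --pt "0.03 -0.03 0.93" --pt "0.03 -0.03 0.93" --pt "0.03 -0.03 0.93" --pt "0.03 -0.03 0.93" --pt "0.03 -0.03 0.93" --pt "0.03 -0.03 0.93" --turn '[0,0,0,0,0,0,0,0]'

```text
clock: 10.1
ee_pos: [0.5052, 0.016, 0.1849]
ee_rot: [-0.707, 0.707, -0.0, -0.001]
wrist_force: [0.1, 0.4, -0.2]
grip_width: 0.0003
```

Emit:
play_rows --fingers '[0,0,0,0,0,0,0,0]' --pt "0.03 -0.03 0.93" --pt "0.03 -0.03 0.93" --pt "0.03 -0.03 0.93" --pt "0.03 -0.03 0.93" --pt "0.03 -0.03 0.93" --pt "0.03 -0.03 0.93" --pt "0.03 -0.03 0.93" --pt "0 0 0" --turn '[0,0,0,0,0,0,0,0]'

```text
clock: 10.9
ee_pos: [0.511, 0.2154, 0.1911]
ee_rot: [0.708, -0.706, -0.003, 0.004]
wrist_force: [0.3, 0.0, -0.1]
grip_width: 0.0003
```

```bash
cat > mark.py <<'E'
from h import *
C=np.array([.5293,.2569]); PH=np.radians(186.)
def whites(name,st,z,tag,dbg=True):
    im=cams.capture(name); cv2.imwrite(f'pics/{tag}.png',im[...,::-1])
    # rectified top view of the wheel at height z: 1 mm per 2 px
    g=np.linspace(-.085,.085,341); X,Y=np.meshgrid(g,-g)
    P=np.stack([X+C[0],Y+C[1],np.full_like(X,z)],-1).reshape(-1,3)
    uv=np.array([proj(name,p,st) for p in P]).astype(np.float32).reshape(341,341,2)
    top=cv2.remap(im,uv[...,0],uv[...,1],1)
    h=cv2.cvtColor(top,cv2.COLOR_RGB2HSV); r=np.hypot(X,Y)
    m=(h[...,1]<70)&(h[...,2]>110)&(r>.030)&(r<.070)
    n,l,s,c=cv2.connectedComponentsWithStats(m.astype(np.uint8))
    k=1+np.argmax(s[1:,4]); yy,xx=np.where(l==k)
    a=np.arctan2(Y[yy,xx].mean(),X[yy,xx].mean())
    th=(a-PH+np.pi)%(2*np.pi)-np.pi
    print(name,'mark area',s[k,4],'world deg',round(np.degrees(a),1),'theta mod 2pi',round(th,3),'r',round(r[l==k].min(),3),round(r[l==k].max(),3))
    cv2.imwrite(f'pics/{tag}_top.png',top[...,::-1]); return th
if __name__=='__main__':
    import sys
    t=sys.argv[1]; z=float(sys.argv[2]); st=robot.state(); print(round(st['clock'],2),np.round(st['ee_pos'],4),np.round(st['wrist_force'],2))
    whites('wrist',st,z,'w'+t); whites('scene',None,z,'s'+t)
E
python3 mark.py 4 .074; python3 - <<'E'
import cv2,numpy as np
cv2.imwrite('pics/c4.png',np.hstack([cv2.imread('pics/w4_top.png'),cv2.imread('pics/s4_top.png')]))
E
```

```text
10.9 [0.511  0.2154 0.1911] [ 0.34  0.   -0.08]Traceback (most recent call last):
  File "mark.py", line 21, in <module>
    whites('wrist',st,z,'w'+t); whites('scene',None,z,'s'+t)
    ~~~~~~^^^^^^^^^^^^^^^^^^^^
  File "mark.py", line 8, in whites
    uv=np.array([proj(name,p,st) for p in P]).astype(np.float32).reshape(341,341,2)
                 ~~~~^^^^^^^^^^^
  File "h.py", line 21, in proj
    c,f,A,e=cam(name,st); p=A.T@(np.array(P)-e); x,y,z=p[0],-p[1],-p[2]
            ~~~^^^^^^^^^
  File "h.py", line 8, in cam
    c=cams.calibration(name); f=200/np.tan(np.radians(c['fovy'])/2)
ValueError: time passes only in moves, steps and waits
[ WARN:0@0.023] global loadsave.cpp:275 findDecoder imread_('pics/w4_top.png'): can't open/read file: check file path/integrity
[ WARN:0@0.023] global loadsave.cpp:275 findDecoder imread_('pics/s4_top.png'): can't open/read file: check file path/integrity
Traceback (most recent call last):
cv2.error: OpenCV(4.12.0) :-1: error: (-5:Bad argument) in function 'imwrite'
> Overload resolution failed:
>  - img data type = object is not supported
>  - Expected Ptr<cv::UMat> for argument 'img'
```

Too many calibration calls; I'll vectorise the projection.

```bash
python3 - <<'E'
s=open('h.py').read()
i=s.index('def proj')
s=s[:i]+'''def proj(name,P,st=None):
    c,f,A,e=cam(name,st); p=(np.atleast_2d(P)-e)@A; x,y,z=p[:,0],-p[:,1],-p[:,2]
    r=np.hypot(x,y)+1e-12; k=np.arctan2(r,z)/r if 'hand_eye' in c else 1/z
    return np.stack([c['cx']+f*k*x,c['cy']+f*k*y],-1)
'''
open('h.py','w').write(s)
m=open('mark.py').read().replace("np.array([proj(name,p,st) for p in P])","proj(name,P,st)"); open('mark.py','w').write(m)
E
python3 mark.py 4 .074; python3 - <<'E'
import cv2,numpy as np
cv2.imwrite('pics/c4.png',np.hstack([cv2.imread('pics/w4_top.png'),cv2.imread('pics/s4_top.png')]))
E
```

```text
10.95 [0.511  0.2123 0.1911] [-0.11 -0.76  0.5 ]
wrist mark area 1537 world deg 139.3 theta mod 2pi -0.815 r 0.03 0.07
scene mark area 2051 world deg 146.0 theta mod 2pi -0.699 r 0.031 0.07
```

View pics/c4.png

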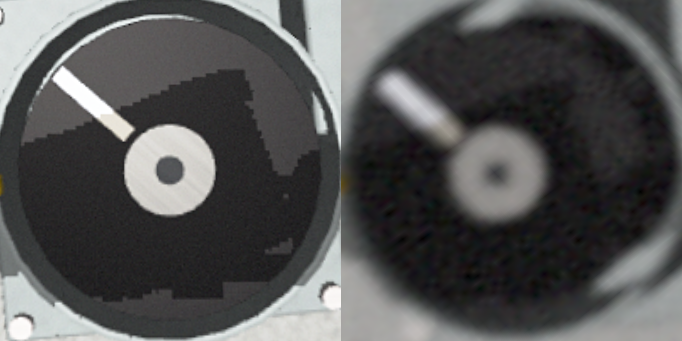

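Emit:
play_rows --fingers '[0,0,0,0,0,0,0,0]' --pt "0.03 0.7 -0.05" --pt "0 0.7 0" --pt "0 0.7 0" --pt "0 0.6 0" --pt "0 0.4 0" --pt "0 0.2 0" --pt "0 0 0" --pt "0 0 0" --turn '[0,0,0,0,0,0,0,0]'

```text
clock: 11.85
ee_pos: [0.5133, 0.2085, 0.0937]
ee_rot: [0.707, -0.707, -0.001, 0.0]
wrist_force: [0.0, 0.9, -0.2]
grip_width: 0.0006
```

Emit:
play_rows --fingers '[0,0,0,0,0]' --pt "0 0.03 0" --pt "0 0.03 0" --pt "0 0.03 0" --pt "0 0 0" --pt "0 0 0" --turn '[0,0,0,0,0]'

```text
clock: 12.35
ee_pos: [0.5129, 0.2088, 0.0906]
ee_rot: [0.707, -0.707, -0.001, 0.0]
wrist_force: [0.0, -0.8, 0.2]
grip_width: 0.0003
```

Emit:
play_rows --fingers '[0,0,0,0,0]' --pt "0 0.05 0" --pt "0 0.05 0" --pt "0 0.03 0" --pt "0 0 0" --pt "0 0 0" --turn '[0,0,0,0,0]'

```text
clock: 12.85
ee_pos: [0.5129, 0.2087, 0.0866]
ee_rot: [0.707, -0.707, -0.0, 0.001]
wrist_force: [0.5, -0.4, -0.5]
grip_width: 0.0007
```

Emit:
play_rows --fingers '[0,0,0,0,0]' --pt "0 0.03 0" --pt "0 0.03 0" --pt "0 0.02 0" --pt "0 0 0" --pt "0 0 0" --turn '[0,0,0,0,0]'

```text
clock: 13.35
ee_pos: [0.5129, 0.2087, 0.0842]
ee_rot: [0.707, -0.707, -0.0, 0.001]
wrist_force: [-0.3, 0.2, 0.3]
grip_width: 0.0001
```

Emit:
play_rows --fingers '[0,0,0,0]' --pt "0 0.03 0" --pt "0 0.03 0" --pt "0 0 0" --pt "0 0 0" --turn '[0,0,0,0]'

```text
clock: 13.75
ee_pos: [0.5129, 0.2087, 0.0824]
ee_rot: [0.707, -0.707, -0.0, 0.001]
wrist_force: [0.2, -0.4, 0.1]
grip_width: 0.0007
```

Emit:
play_rows --fingers '[0,0,0,0]' --pt "0 0.03 0" --pt "0 0.03 0" --pt "0 0 0" --pt "0 0 0" --turn '[0,0,0,0]'

```text
clock: 14.15
ee_pos: [0.513, 0.2087, 0.0807]
ee_rot: [0.707, -0.707, -0.001, 0.0]
wrist_force: [-1.0, 0.3, 1.9]
grip_width: 0.0005
```

Emit:
play_rows --fingers '[0,0,0,0]' --pt "0 0.02 0" --pt "0 0 0" --pt "0 0 0" --pt "0 0 0" --turn '[0,0,0,0]'

```text
clock: 14.55
ee_pos: [0.513, 0.2087, 0.0801]
ee_rot: [0.707, -0.707, -0.0, 0.0]
wrist_force: [-0.1, -0.7, 2.4]
grip_width: 0.0003
```

```bash
cat > f.py <<'E'
from h import *
F=[]
for i in range(3): cams.capture('side'); F.append(robot.state()['wrist_force'])
s=robot.state(); print(round(s['clock'],2),np.round(F,1).tolist(),np.round(np.mean(F,0),2),np.round(s['ee_pos'],4),'ang',np.round(np.degrees(np.arctan2(s['ee_pos'][1]-.2569,s['ee_pos'][0]-.5293)),1))
E
python3 f.py
```

```text
14.7 [[-0.6, -1.1, 3.1], [1.1, -0.6, 2.6], [-0.2, -0.5, 2.0]] [ 0.09 -0.75  2.55] [0.513  0.2087 0.0801] ang -108.7
```

```bash
cat > circ.py <<'E'
import numpy as np
r=50.5/30; a=np.radians(-108.7); st=[.02,.04]+[.06]*126
for k in range(16):
    rows=[]; a0=a
    for d in st[8*k:8*k+8]:
        b=a+d; rows.append([round(r*(np.cos(b)-np.cos(a)),3)+0.,round(r*(np.sin(b)-np.sin(a)),3)+0.]); a=b
    print(k,'end deg',round(np.degrees(a),1),'xy',np.round([.5293+.0505*np.cos(a),.2569+.0505*np.sin(a)],4).tolist(),rows)
E
python3 circ.py
```

```text
0 end deg -84.6 xy [0.534, 0.2066] [[np.float64(0.032), np.float64(-0.01)], [np.float64(0.065), np.float64(-0.019)], [np.float64(0.098), np.float64(-0.024)], [np.float64(0.099), np.float64(-0.018)], [np.float64(0.1), np.float64(-0.012)], [np.float64(0.101), np.float64(-0.006)], [np.float64(0.101), np.float64(0.0)], [np.float64(0.101), np.float64(0.006)]]
1 end deg -57.1 xy [0.5567, 0.2145] [[np.float64(0.1), np.float64(0.012)], [np.float64(0.099), np.float64(0.018)], [np.float64(0.098), np.float64(0.024)], [np.float64(0.096), np.float64(0.03)], [np.float64(0.094), np.float64(0.036)], [np.float64(0.092), np.float64(0.042)], [np.float64(0.089), np.float64(0.047)], [np.float64(0.086), np.float64(0.052)]]
2 end deg -29.6 xy [0.5732, 0.2319] [[np.float64(0.083), np.float64(0.057)], [np.float64(0.08), np.float64(0.062)], [np.float64(0.076), np.float64(0.067)], [np.float64(0.072), np.float64(0.071)], [np.float64(0.067), np.float64(0.075)], [np.float64(0.062), np.float64(0.079)], [np.float64(0.058), np.float64(0.083)], [np.float64(0.053), np.float64(0.086)]]
3 end deg -2.1 xy [0.5798, 0.255]
[... 3972 characters left out ...]
 300.4 xy [0.5548, 0.2133] [[np.float64(0.101), np.float64(0.008)], [np.float64(0.1), np.float64(0.014)], [np.float64(0.099), np.float64(0.02)], [np.float64(0.098), np.float64(0.026)], [np.float64(0.096), np.float64(0.032)], [np.float64(0.094), np.float64(0.037)], [np.float64(0.091), np.float64(0.043)], [np.float64(0.089), np.float64(0.048)]]
15 end deg 327.9 xy [0.5721, 0.2301] [[np.float64(0.086), np.float64(0.054)], [np.float64(0.082), np.float64(0.059)], [np.float64(0.078), np.float64(0.064)], [np.float64(0.075), np.float64(0.068)], [np.float64(0.07), np.float64(0.072)], [np.float64(0.066), np.float64(0.077)], [np.float64(0.061), np.float64(0.08)], [np.float64(0.056), np.float64(0.084)]]
```

Emit:
play_rows --fingers '[0,0,0,0]' --pt "0 0.02 0" --pt "0 0.015 0" --pt "0 0 0" --pt "0 0 0" --turn '[0,0,0,0]'

```text
clock: 15.1
ee_pos: [0.513, 0.2087, 0.0791]
ee_rot: [0.707, -0.707, -0.001, 0.0]
wrist_force: [-0.4, -1.4, 4.9]
grip_width: 0.0004
```

Emit:
play_rows --fingers '[0,0,0,0,0,0,0,0]' --pt "0.03 0 -0.01" --pt "0.065 0 -0.02" --pt "0.1 0 -0.025" --pt "0.1 0 -0.02" --pt "0.1 0 -0.01" --pt "0.1 0 -0.005" --pt "0.1 0 0" --pt "0.1 0 0.005" --turn '[0,0,0,0,0,0,0,0]'

```text
clock: 15.9
ee_pos: [0.5326, 0.2062, 0.0788]
ee_rot: [-0.707, 0.707, -0.0, -0.002]
wrist_force: [-1.3, -0.9, 5.8]
grip_width: 0.0005
```

```bash
python3 mark.py 5 .081; python3 f.py
```

```text
15.9 [0.5326 0.2062 0.0788] [-1.31 -0.94  5.75]
wrist mark area 1397 world deg 161.1 theta mod 2pi -0.434 r 0.03 0.07
scene mark area 1824 world deg 161.8 theta mod 2pi -0.423 r 0.03 0.07
16.15 [[-2.7, 0.5, 5.7], [-1.7, -0.0, 5.0], [-2.1, 0.3, 5.3]] [-2.17  0.29  5.34] [0.5333 0.2062 0.0789] ang -85.5
```

Emit:
play_rows --fingers '[0,0,0,0,0,0,0,0]' --pt "0.1 0.01 0.01" --pt "0.1 0 0.02" --pt "0.1 0 0.025" --pt "0.095 0 0.03" --pt "0.095 0 0.035" --pt "0.09 0 0.04" --pt "0.09 0 0.045" --pt "0.085 0 0.05" --turn '[0,0,0,0,0,0,0,0]'

```text
clock: 16.95
ee_pos: [0.5557, 0.213, 0.0786]
ee_rot: [-0.707, 0.708, -0.0, -0.001]
wrist_force: [-1.8, -1.9, 5.8]
grip_width: 0.0004
```

Emit:
play_rows --fingers '[0,0,0,0,0,0,0,0]' --pt "0.085 0 0.055" --pt "0.08 0 0.065" --pt "0.075 0 0.065" --pt "0.07 0 0.07" --pt "0.065 0 0.075" --pt "0.06 0 0.08" --pt "0.06 0 0.085" --pt "0.055 0 0.085" --turn '[0,0,0,0,0,0,0,0]'

```text
clock: 17.75
ee_pos: [0.5729, 0.2301, 0.0787]
ee_rot: [-0.707, 0.708, 0.0, -0.0]
wrist_force: [-0.6, -2.5, 6.0]
grip_width: 0.0004
```

Emit:
play_rows --fingers '[0,0,0,0,0,0,0,0]' --pt "0.045 0 0.09" --pt "0.04 0 0.09" --pt "0.035 0 0.095" --pt "0.03 0 0.095" --pt "0.025 0 0.1" --pt "0.02 0 0.1" --pt "0.015 0 0.1" --pt "0.005 0 0.1" --turn '[0,0,0,0,0,0,0,0]'

```text
clock: 18.55
ee_pos: [0.5802, 0.253, 0.0789]
ee_rot: [-0.707, 0.708, 0.001, 0.0]
wrist_force: [1.1, -3.1, 5.4]
grip_width: 0.0004
```

Emit:
play_rows --fingers '[0,0,0,0,0,0,0,0]' --pt "0 0 0.1" --pt "-0.005 0 0.1" --pt "-0.01 0 0.1" --pt "-0.015 0 0.1" --pt "-0.025 0 0.1" --pt "-0.03 0 0.1" --pt "-0.035 0 0.095" --pt "-0.04 0 0.095" --turn '[0,0,0,0,0,0,0,0]'

```text
clock: 19.35
ee_pos: [0.576, 0.2773, 0.0791]
ee_rot: [-0.707, 0.707, 0.001, 0.001]
wrist_force: [2.6, -1.5, 5.9]
grip_width: 0.0006
```

Emit:
play_rows --fingers '[0,0,0,0,0,0,0,0]' --pt "-0.05 0 0.09" --pt "-0.055 0 0.085" --pt "-0.06 0 0.085" --pt "-0.06 0 0.08" --pt "-0.065 0 0.075" --pt "-0.07 0 0.07" --pt "-0.075 0 0.07" --pt "-0.08 0 0.065" --turn '[0,0,0,0,0,0,0,0]'

```text
clock: 20.15
ee_pos: [0.5599, 0.2971, 0.079]
ee_rot: [0.707, -0.707, -0.001, -0.0]
wrist_force: [2.8, -1.1, 5.1]
grip_width: 0.0005
```

Emit:
play_rows --fingers '[0,0,0,0,0,0,0,0]' --pt "-0.08 0.01 0.06" --pt "-0.085 0 0.055" --pt "-0.09 0 0.05" --pt "-0.09 0 0.045" --pt "-0.095 0 0.035" --pt "-0.095 0 0.03" --pt "-0.1 0 0.025" --pt "-0.1 0 0.02" --turn '[0,0,0,0,0,0,0,0]'

```text
clock: 20.95
ee_pos: [0.538, 0.3071, 0.0789]
ee_rot: [0.708, -0.707, -0.001, -0.0]
wrist_force: [2.8, -0.3, 6.0]
grip_width: 0.0002
```

Emit:
play_rows --fingers '[0,0,0,0,0,0,0,0]' --pt "-0.1 0 0.015" --pt "-0.1 0 0.01" --pt "-0.1 0 0" --pt "-0.1 0 -0.005" --pt "-0.1 0 -0.01" --pt "-0.1 0 -0.015" --pt "-0.1 0 -0.025" --pt "-0.1 0 -0.03" --turn '[0,0,0,0,0,0,0,0]'

```text
clock: 21.75
ee_pos: [0.5139, 0.3065, 0.079]
ee_rot: [0.708, -0.706, -0.002, -0.0]
wrist_force: [2.8, 1.4, 5.3]
grip_width: 0.0002
```

```bash
python3 mark.py 6 .080
```

```text
21.75 [0.5139 0.3065 0.079 ] [2.81 1.38 5.3 ]
wrist mark area 134 world deg -2.9 theta mod 2pi 2.987 r 0.062 0.07
scene mark area 2142 world deg 1.1 theta mod 2pi 3.057 r 0.03 0.07
```

Emit:
play_rows --fingers '[0,0,0,0,0,0,0,0]' --pt "-0.095 0 -0.035" --pt "-0.095 0 -0.04" --pt "-0.09 0 -0.045" --pt "-0.09 0 -0.05" --pt "-0.085 0 -0.055" --pt "-0.08 0 -0.06" --pt "-0.075 0 -0.065" --pt "-0.075 0 -0.07" --turn '[0,0,0,0,0,0,0,0]'

```text
clock: 22.65
ee_pos: [0.4928, 0.2944, 0.0788]
ee_rot: [0.708, -0.706, -0.002, 0.0]
wrist_force: [2.0, 3.2, 5.5]
grip_width: 0.0003
```

Emit:
play_rows --fingers '[0,0,0,0,0,0,0,0]' --pt "-0.07 0 -0.075" --pt "-0.065 0 -0.08" --pt "-0.06 0 -0.085" --pt "-0.05 0 -0.085" --pt "-0.045 0 -0.09" --pt "-0.04 0 -0.09" --pt "-0.035 0 -0.095" --pt "-0.03 0 -0.1" --turn '[0,0,0,0,0,0,0,0]'

```text
clock: 23.45
ee_pos: [0.4802, 0.2735, 0.0787]
ee_rot: [0.708, -0.706, -0.001, 0.001]
wrist_force: [-0.3, 2.2, 5.3]
grip_width: 0.0004
```

Emit:
play_rows --fingers '[0,0,0,0,0,0,0,0]' --pt "-0.02 0 -0.1" --pt "-0.02 0 -0.1" --pt "-0.01 0 -0.1" --pt "-0.005 0 -0.1" --pt "0 0 -0.1" --pt "0.005 0 -0.1" --pt "0.01 0 -0.1" --pt "0.015 0 -0.1" --turn '[0,0,0,0,0,0,0,0]'

```text
clock: 24.25
ee_pos: [0.4788, 0.2493, 0.0785]
ee_rot: [0.708, -0.706, -0.001, 0.002]
wrist_force: [-0.7, 2.2, 6.8]
grip_width: 0.0002
```

Emit:
play_rows --fingers '[0,0,0,0,0,0,0,0]' --pt "0.02 -0.005 -0.1" --pt "0.03 0 -0.095" --pt "0.035 0 -0.095" --pt "0.04 0 -0.095" --pt "0.045 0 -0.09" --pt "0.05 0 -0.09" --pt "0.055 0 -0.085" --pt "0.06 0 -0.08" --turn '[0,0,0,0,0,0,0,0]'

```text
clock: 25.05
ee_pos: [0.4882, 0.2268, 0.0785]
ee_rot: [0.708, -0.706, -0.0, 0.002]
wrist_force: [-2.0, 1.7, 7.5]
grip_width: 0.0004
```

Emit:
play_rows --fingers '[0,0,0,0,0,0,0,0]' --pt "0.065 -0.01 -0.08" --pt "0.07 0 -0.075" --pt "0.075 0 -0.07" --pt "0.08 0 -0.065" --pt "0.08 0 -0.06" --pt "0.085 0 -0.055" --pt "0.09 0 -0.05" --pt "0.09 0 -0.045" --turn '[0,0,0,0,0,0,0,0]'

```text
clock: 25.85
ee_pos: [0.5069, 0.2116, 0.0786]
ee_rot: [0.708, -0.707, 0.0, 0.002]
wrist_force: [-2.4, 1.5, 6.9]
grip_width: 0.0002
```

Emit:
play_rows --fingers '[0,0,0,0,0,0,0,0]' --pt "0.095 0 -0.04" --pt "0.095 0 -0.035" --pt "0.095 0 -0.03" --pt "0.1 0 -0.02" --pt "0.1 0 -0.015" --pt "0.08 0 -0.01" --pt "0.03 0 0" --pt "0 0 0" --turn '[0,0,0,0,0,0,0,0]'

```text
clock: 26.65
ee_pos: [0.5248, 0.2065, 0.0785]
ee_rot: [0.707, -0.707, 0.0, 0.002]
wrist_force: [-2.7, 0.5, 5.0]
grip_width: 0.0003
```

```bash
python3 mark.py 7 .080
```

```text
26.65 [0.5248 0.2065 0.0785] [-2.69  0.48  5.03]
wrist mark area 1406 world deg 161.0 theta mod 2pi -0.436 r 0.03 0.07
scene mark area 1978 world deg 161.1 theta mod 2pi -0.435 r 0.03 0.07
```

Emit:
play_rows --fingers '[0,0,0,0,0,0,0,0]' --pt "0.06 0 -0.005" --pt "0.1 0 -0.005" --pt "0.1 0 0" --pt "0.1 0 0.01" --pt "0.1 0 0.015" --pt "0.1 0 0.02" --pt "0.1 0 0.025" --pt "0.06 0 0.02" --turn '[0,0,0,0,0,0,0,0]'

```text
clock: 27.55
ee_pos: [0.5464, 0.2084, 0.0785]
ee_rot: [-0.707, 0.707, -0.001, -0.002]
wrist_force: [-2.6, 0.1, 6.2]
grip_width: 0.0004
```

Emit:
play_rows --fingers '[0,0]' --pt "0 0 0" --pt "0 0 0" --turn '[0,0]'

```text
clock: 27.75
ee_pos: [0.5467, 0.2085, 0.0786]
ee_rot: [0.707, -0.707, 0.0, 0.002]
wrist_force: [-1.1, -0.8, 5.9]
grip_width: 0.0003
```

```bash
python3 mark.py 8 .080; python3 -c "
import cv2,numpy as np
cv2.imwrite('pics/c8.png',np.hstack([cv2.imread('pics/w8_top.png'),cv2.imread('pics/s8_top.png')]))"
```

```text
27.75 [0.5467 0.2085 0.0786] [-1.08 -0.82  5.89]
wrist mark area 1376 world deg -173.3 theta mod 2pi 0.012 r 0.03 0.07
scene mark area 1575 world deg -173.3 theta mod 2pi 0.012 r 0.03 0.07
```

View pics/c8.png

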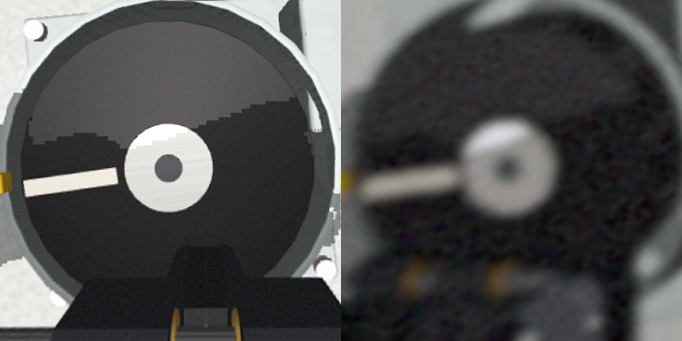

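The rectified views show the white stripe at (20–118,182) pointing straight at the yellow pointer at (5,183). Both cameras give an offset of 0.012 rad. Now I lift off.

Emit:
play_rows --fingers '[0,0,0,0,0,0,0,0]' --pt "0 -0.05 0" --pt "0 -0.1 0" --pt "0 -0.4 0" --pt "0 -0.8 0" --pt "0 -0.9 0" --pt "0 -0.7 0" --pt "0 0 0" --pt "0 0 0" --turn '[0,0,0,0,0,0,0,0]'

```text
clock: 28.65
ee_pos: [0.5484, 0.208, 0.1676]
ee_rot: [0.707, -0.707, -0.001, 0.0]
wrist_force: [0.9, 0.6, -0.6]
grip_width: 0.0005
```

```bash
python3 mark.py 9 .081; python3 -c "
import cv2,numpy as np
a=cv2.resize(cv2.imread('pics/w9.png'),(480,300));b=cv2.resize(cv2.imread('pics/s9.png')[140:340,230:550],(480,300))
cv2.imwrite('pics/c9.png',np.vstack([a,b]))"
```

```text
28.65 [0.5484 0.208  0.1676] [ 0.92  0.61 -0.65]
wrist mark area 1398 world deg -173.2 theta mod 2pi 0.014 r 0.03 0.07
scene mark area 1578 world deg -172.9 theta mod 2pi 0.019 r 0.03 0.07
```

View pics/c9.png

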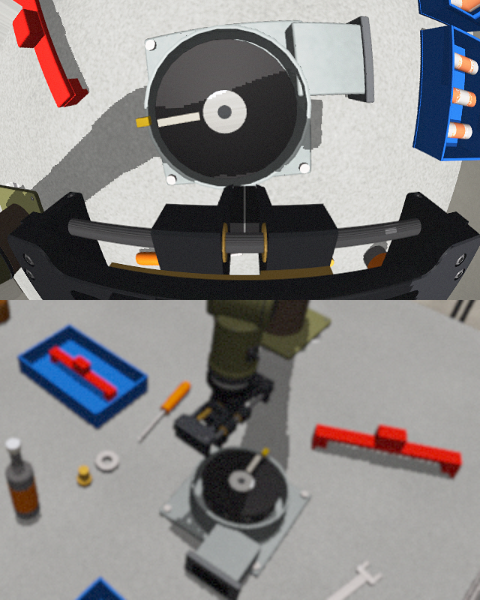

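The mark points at the pointer (about (140,122) in the upper view), the bar lies in the bin, the bystanders are where they were, and the gripper is clear of everything. Handing in.

```bash
python3 -c "
from plant import robot
print(robot.hand_in(), robot.state()['clock'])"
```

```text
the job is handed in; nothing more can be done
the job is handed in; nothing more can be done
```

The job is done and handed in; no verdict is reported. The robot clock stood at about 28.8 s of the 72 s allowed.

- **Bar:** I lifted it straight off the blower and laid it in the blue bin, standing on its hooks and let go. The last picture shows it in the middle of the bin.
- **Wheel:** With the shut fingertips pressing at about 50 mm radius, I turned it anticlockwise from about -0.7 rad through one full turn to the pointer. It turned at about 0.6 rad/s. Pressing force read 5 to 7.5 N at the end of each move, below the 12 N limit, but I did not see the peaks between readings.
- **Last checks:** After lift-off the wrist camera put the mark 0.014 rad past the pointer and the scene camera 0.019 rad, against the allowed 0.15. In that last view the gripper was clear of everything, and the bystanders visible in it looked unmoved. I did not check the jar again.
- **Disagreement:** The first two mark readings differed by 0.12 rad (-0.815 and -0.699) because the wheel height was still a guess. Once the fingertip had touched the wheel at about 81 mm, the two cameras agreed within 0.01 rad, except for one reading where the gripper hid most of the mark from the wrist camera.

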